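Load the water filter's rings onto its spine

TASK

Load the three filter rings onto the steel spine of the water filter, bore over spine, in order of thickness: the thick blue one first, against the end plate, then the orange one, then the thin green one. Push the stack up so that the rings stand upright in the trough, close against one another and the end plate, and leave the cups, cylinder, bottle and jar standing where they are.

Things in the scene. Friction and masses are not known exactly. Their poses are not given: they have to be found in the camera images.
- seat (a point): Point on the spine's axis at the face of the grey end plate (100 mm wide, 115 high) of the fixed loading cradle, 75 mm above the table: the stack of rings starts here. Axes of the cradle: +y level along the spine, from its free tip into the end plate; z up; +x from the parking lanes across to the trough. Cradle points below are in mm from the seat, in these axes.
- spine_tip (a point): Centre of the spine's free end, at y = -115 from the seat, 75 mm above the table; axes as the seat's. The spine is a level steel rod, 25 mm in diameter, 115 mm long, its last 12 mm coned to 12 mm. A ring in the trough clears it by 3.5 mm all round.
- trough_end (a point): Open end of the white slippery V trough, on the spine's axis line, 75 mm above the table, at y = -300 from the seat; axes as the seat's. The V (30 degree slopes, bottom 29 mm above the table) runs from here under the whole spine to the end plate, and centres a ring on the spine's axis. It spans x = -24 (lip, 43 mm above the table) to x = +44 (54 mm above the table).
- middle_lane (a point): Mouth of the middle parking lane on its deck, 43 mm above the table, at x = -46, y = -207 from the seat. Three lanes along x, middles at y = -157, -207, -257; 46 mm wide between 4 mm dividers 25 mm above the slippery deck, from x = -150 (open) to x = -46; the deck goes on to the lip at x = -24. A ring pushed along its lane rolls over the lip and drops 8 mm into the trough and stays there.
- thick_ring_center (a point): Centre of the thick filter ring: blue plastic, 40 mm thick, outer diameter 80 mm, bore 32 mm, about 128 g. It starts standing on its rim in one of the three lanes (any of them), its centre 83 mm above the table; in the trough its centre is 75 mm above the table. The point's y axis is the bore's axis; x and z turn as it rolls.
- middle_ring_center (a point): Centre of the middle filter ring: orange plastic, 32 mm thick, outer diameter 80 mm, bore 32 mm, about 102 g. It starts standing on its rim in one of the three lanes (any of them), its centre 83 mm above the table; in the trough its centre is 75 mm above the table. The point's y axis is the bore's axis; x and z turn as it rolls.
- thin_ring_center (a point): Centre of the thin filter ring: green plastic, 24 mm thick, outer diameter 80 mm, bore 32 mm, about 77 g. It starts standing on its rim in one of the three lanes (any of them), its centre 83 mm above the table; in the trough its centre is 75 mm above the table. The point's y axis is the bore's axis; x and z turn as it rolls.
- cup_a: Bystander, to be left alone: rim 76 mm wide, 95 mm high, clear plastic cup; origin at the middle of its underside.
- cup_b: Bystander, to be left alone: a second clear plastic cup like cup_a; origin at the middle of its underside.
- cylinder: Bystander, to be left alone: tall glass measuring cylinder on a blue 85 mm square foot, 230 mm high; origin at the middle of its underside.
- bottle: Bystander, to be left alone: white plastic bottle, 72 mm wide, 160 mm high; origin at the middle of its underside.
- jar: Bystander, to be left alone: glass jar with blue cap, 70 mm wide, 90 mm high, standing on the grey base of the cradle beside the lanes, next to the end plate; origin at the middle of its underside.
Things that resemble listed ones, but are neither listed nor needed, are in the scene too. There is more than one size of the part that bears middle_ring_center; the job needs the largest.

How it is judged:
On the way, in this order (a step that is already met when the one before it is completed fails the run):
1. the thick ring is right on the spine (y of thick_ring_center in the frame of seat between -0.11 and 0 m and x of thick_ring_center in the frame of seat between -0.006 and 0.006 m and z of thick_ring_center in the frame of seat between -0.007 and 0.006 m and angle between the y axis of thick_ring_center and the y axis of seat, either way round below 0.12 rad), for 0.1 s.
2. the middle ring is right on the spine, behind the one before it (y of middle_ring_center in the frame of seat between -0.11 and 0 m and x of middle_ring_center in the frame of seat between -0.006 and 0.006 m and z of middle_ring_center in the frame of seat between -0.007 and 0.006 m and angle between the y axis of middle_ring_center and the y axis of seat, either way round below 0.12 rad), for 0.1 s.
3. the thin ring is right on the spine, behind the one before it (y of thin_ring_center in the frame of seat between -0.11 and 0 m and x of thin_ring_center in the frame of seat between -0.006 and 0.006 m and z of thin_ring_center in the frame of seat between -0.007 and 0.006 m and angle between the y axis of thin_ring_center and the y axis of seat, either way round below 0.12 rad), for 0.1 s.
At the end, for the whole second after the job is handed in: Blue ring against the end plate, then orange, then green, all at rest on the spine: blue within 4 mm of its seated place, orange and green within 6 mm (middles 20, 56, 84 mm from the plate), bores within 6 mm sideways, 7 mm in height and 0.12 rad of the spine's axis (y of thick_ring_center in the frame of seat between -0.024 and -0.017 m and x of thick_ring_center in the frame of seat between -0.006 and 0.006 m and z of thick_ring_center in the frame of seat between -0.007 and 0.006 m and angle between the y axis of each of thick_ring_center, middle_ring_center, thin_ring_center and the y axis of seat, either way round below 0.12 rad and linear speed of each of thick_ring, middle_ring, thin_ring below 0.02 m/s and angular speed of each of thick_ring, middle_ring, thin_ring below 0.2 rad/s and y of middle_ring_center in the frame of seat between -0.062 and -0.053 m and x of middle_ring_center in the frame of seat between -0.006 and 0.006 m and z of middle_ring_center in the frame of seat between -0.007 and 0.006 m and y of thin_ring_center in the frame of seat between -0.09 and -0.081 m and x of thin_ring_center in the frame of seat between -0.006 and 0.006 m and z of thin_ring_center in the frame of seat between -0.007 and 0.006 m); the robot touches nothing.
It fails at once if a bystander is pushed more than 30 mm from its place (distance of any of cup_a, cup_b, cylinder, bottle, jar from where it was at the start of the episode above 0.03 m).
It fails at once if a cup, the cylinder, the bottle or the jar is tipped over (angle between any of cup_a, cup_b, cylinder, bottle, jar's own z axis and vertical above 0.5 rad).
It also fails if it takes over 70 s, if anything falls off the work surface, if the arm or the gripper's body presses on something with over 40 N, if the wrist force passes 120 N, or if a joint passes its speed limit or range.

ROBOT

A 6-joint arm with a two-finger parallel gripper is mounted at the origin on the work surface. World frame = base frame: x ahead of the robot, y to its left, z up, the work surface at z = 0. Lengths are in m, angles in rad, forces in N, time in s.
With the tool pointing down it reaches from about 0.3 to 0.775 m from the base axis. Payload 14.6 kg.
Tool frame: the origin (TCP) lies on the centre line of the jaws, within the pads' length; the fingertips stand 19 mm ahead of it and the grasp point (between the pads) is the TCP (ctrl.tip_reach is the distance from the TCP to the fingertips, in m); x points along the fingers, y is the direction in which the jaws open and shut, and the axes are right-handed (so a half turn about x gives the same grasp; the last joint's range is limited). The gripper opens to 94 mm and grips with 3 to 60 N. Pads are 16 mm wide; open, the fingers measure 119 mm over their backs; the gripper's body (75 mm by 177 mm) begins 78 mm behind the grasp point.
Start: joints at [1.11, 0.3, 1.521, -0, 1.321, -0.067], TCP at [0.211, 0.508, 0.224] pointing down, gripper open.
Joint ranges: [-3.03, 3.03], [-0.79, 2.21], [0.23, 2.52], [-1.04, 4.18], [0, 3.07], [-2.55, 2.55]. Speed limits (rad/s): [2.22, 2.22, 2.57, 3.14, 3.14, 3.14].

INTERFACE

Orientations are given as [roll, pitch, yaw] about the fixed x, y, z axes, in that order (R = Rz(yaw) Ry(pitch) Rx(roll)).
In Python, from station import ctrl, optics, models gives the robot as it stands. The module is installed in compiled form; this text tells all that it offers.
- The arm moves only by the tool arm_command, never from a script. Its argument "deltas" is a list of rows, each an object with "translation": the shift along the tool's x, y, z in units of 25 mm (1.0 is 25 mm), a list of three; "turn": the turn, a rotation vector about the tool's x, y, z in units of 5 degrees (1.0 is 5 degrees), a list of three. In form: [{"translation": [x, y, z], "turn": [rx, ry, rz]}, ...]. A call has 1 to 12 rows; each row is the pose to reach, as a shift and turn from the pose commanded when the call began, along the tool's axes at that moment; what a row does not reach only later rows make up. A row lasts 1/12 s, in which the tool goes at most 41.7 mm and 7.16 degrees, less where a joint would pass 70% of its speed; a pose out of reach is approached as far as the arm can. A call with a gripper value outside its range is refused whole. "gripper" is the finger opening in mm, from 0 to 94, set as the call begins (left out, the last holds). The fingers move at their own pace and stop on an object; "force" is the grip in N (left out, the last holds). Time passes only in rows, so rows that repeat a pose let the fingers close. It gives the time, the measured TCP pose, the force and the opening at its end, in the units of the state.
- ctrl.get_obs(): the state, without advancing time (a new reading comes with each control period).
- optics.camera(name): name is "side" or "top"; returns the picture (400x640x3 uint8, red, green, blue); there is no depth.
- optics.get_calibration(name): a dict with "K" (3x3 intrinsics, pixels), "origin" and "orientation" of the camera in the world. Camera axes: x right, y down, z forward; pixel columns grow to the right and rows downward; lengths in m; the calibration is good to about 2 mm. A picture is of the moment at which its call begins. get_calibration takes no time and is no camera call.
- ctrl.hand_in(): hands the job in, once; it reports no verdict.
Trained networks look in the newest picture that a camera, given by its name, has taken for a name from the list of things; names that differ only in an ending like _2 or _b are one class to them, and where a whole thing is asked for, a point or a joint stands for the part that bears it (a point fixed in the world has none). Each returns a list of dicts, best first, with "score" (0 to 1); they miss things now and then, are a little off and sometimes report something else, mostly with a low value. They report only what shows in the picture. A call takes as long as a camera call. They do not tell look-alikes from the thing itself.
- models.look_for(target, camera): "box" ([left, top, right, bottom] in pixels, round what is visible of it).
- models.cut_out(target, camera): "pixels" (400x640 bool, what is visible of it) and "box" ([left, top, right, bottom] in pixels, round what is visible of it).
- models.mark_of(target, camera): "at" ([column, row] in pixels: a listed point, or the origin of a listed thing).
The state is a dict: "time_s": time; "qpos": joint angles; "joint_vel": joint speeds; "tau": joint torques, N m; "ee_pos": TCP position; "eef_rot": TCP orientation; "force": force on the tool from outside, world axes, zero at the start; "moment": the same for the moment, N m; "grip_width": finger opening in m.
Only numpy, scipy, OpenCV 4.12 (cv2) and the standard library are available. Lean on these libraries where they do the work, as an engineer would, in place of code of your own. Each camera call takes 0.05 s, during which the arm holds its last target.

## Working session

There is one attempt and no reset: what is moved stays moved. The work goes in short steps, Python scripts to look and compute and a tool call to move; the robot and the scene stay as the last step left them, time stands still between calls to the robot, and variables do not carry over. Pictures are saved under pics/ and viewed, and the job is handed in when it is done.

Besides the shell and the picture viewer there is one more tool, called as a command line: name --argument value ..., lists and objects as JSON in quotes. arm_command: Moves the arm, as the interface text tells. Its arguments: {"type":"object","properties":{"deltas":{"type":"array"},"gripper":{"type":"number"},"force":{"type":"number"}},"required":["deltas"]}

```bash
mkdir -p pics; cat > h.py <<'E'
import numpy as np, cv2
from station import ctrl, optics, models
from scipy.spatial.transform import Rotation as R
def snap(cam,name):
    im=optics.camera(cam); cv2.imwrite(f'pics/{name}.png',im[:,:,::-1]); return im
def calib(cam):
    c=optics.get_calibration(cam); K=np.array(c['K']); o=np.array(c['origin']); q=np.array(c['orientation'])
    if q.shape==(3,3): M=q
    elif q.size==3: M=R.from_euler('xyz',q).as_matrix()
    else: raise Exception(q)
    return K,o,M
def atz(cam,px,z):
    K,o,M=calib(cam); d=M@np.linalg.inv(K)@np.array([px[0],px[1],1.0]); return o+d*(z-o[2])/d[2]
def proj(cam,p):
    K,o,M=calib(cam); c=K@(M.T@(np.array(p)-o)); return c[:2]/c[2]
E
python3 - <<'E'
from h import *
for c in ['side','top']:
    snap(c,c+'0'); print(optics.get_calibration(c))
for t in ['seat','spine_tip','trough_end','middle_lane','thick_ring_center','middle_ring_center','thin_ring_center','cup_a','cylinder','bottle','jar']:
    for c in ['side','top']:
        print(t,c,[(np.round(d['at'],1).tolist(),round(d['score'],2)) for d in models.mark_of(t,c)])
print(ctrl.get_obs())
E
```

```text
{'K': array([[380.43534367,   0.        , 324.50895332],
       [  0.        , 380.43534367, 196.7860253 ],
       [  0.        ,   0.        ,   1.        ]]), 'origin': array([ 0.09891738, -0.46707158,  0.79798934]), 'orientation': array([-2.42385153,  0.01386272, -0.79001413])}
{'K': array([[493.94119142,   0.        , 321.24384737],
       [  0.        , 493.94119142, 195.73623902],
       [  0.        ,   0.        ,   1.        ]]), 'origin': array([ 0.23501725, -0.02905514,  1.4762292 ]), 'orientation': array([-2.94291083,  0.00910003, -1.55995065])}
seat side [([298.5, 165.3], 0.84)]
seat top [([275.9, 177.0], 0.83)]
spine_tip side [([332.8, 187.2], 0.98), ([335.0, 225.9], 0.65)]
spine_tip top [([314.3, 173.0], 0.75), ([295.6, 210.3], 0.38)]
trough_end side [([391.4, 223.3], 0.76)]
trough_end top []
middle_lane side [([353.2, 220.4], 0.66), ([318.4, 216.1], 0.66)]
middle_lane top [([347.1, 185.6], 0.91), ([428.1, 216.7], 0.67)]
thick_ring_center side [([349.5, 232.4], 0.74), ([394.3, 221.5], 0.24)]
thick_ring_center top [([336.2, 207.8], 0.85), ([273.1, 176.8], 0.3)]
middle_r
[... 669 characters left out ...]
.91)]
jar top [([299.5, 210.8], 0.97)]
{'time_s': 1.2, 'qpos': array([ 1.11039218e+00,  2.99940125e-01,  1.52100276e+00, -1.46300437e-05,
        1.32068606e+00, -6.65988915e-02]), 'joint_vel': array([ 3.56557554e-04,  2.89340561e-03,  1.53356056e-03, -6.97215562e-05,
        1.19365065e-03,  1.81005429e-03]), 'tau': array([ 2.96493607e-03, -5.31673193e+01, -3.52915585e+01,  7.09736813e-02,
        2.12505151e-02, -2.20502528e-05]), 'ee_pos': array([0.21104001, 0.50789173, 0.22442239]), 'eef_rot': array([-1.26499938,  1.57075737, -1.65880101]), 'force': array([ 0.04010527, -1.31944471, -0.2615923 ]), 'moment': array([-0.038615  , -0.04495598, -0.06683402]), 'grip_width': 0.09397642615896307}
```

View pics/side0.png

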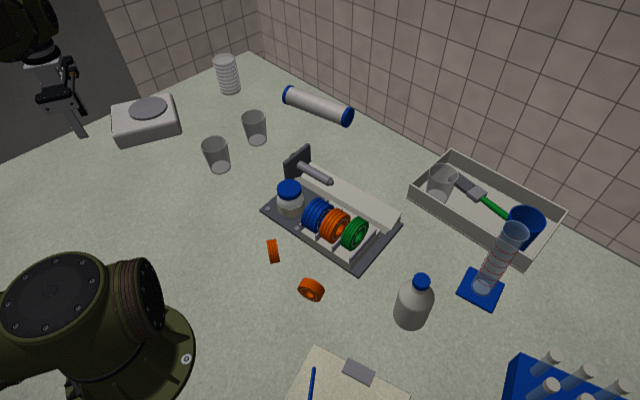

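View pics/top0.png

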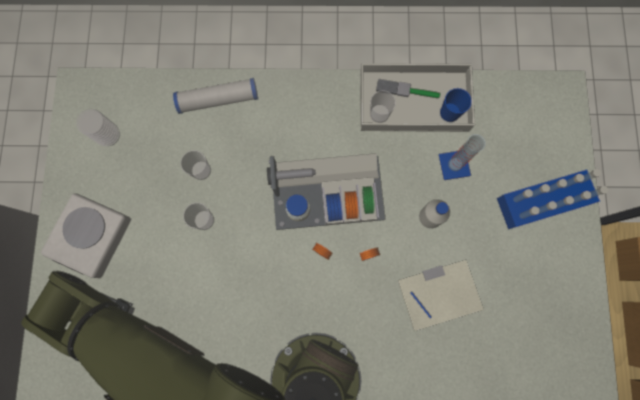

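```bash
python3 - <<'E'
from h import *
a=cv2.imread('pics/top0.png')[130:290,240:490]; cv2.imwrite('pics/top0c.png',cv2.resize(a,None,fx=3.2,fy=3.2,interpolation=cv2.INTER_CUBIC)[:600,:800])
a=cv2.imread('pics/side0.png')[130:330,220:480]; cv2.imwrite('pics/side0c.png',cv2.resize(a,None,fx=3,fy=3,interpolation=cv2.INTER_CUBIC)[:600,:800])
for n,p,z in [('seat',(275.9,177),.075),('tip',(314.3,173),.075),('ml',(347.1,185.6),.043)]: print(n,atz('top',p,z))
for n,p,z in [('seat',(298.5,165.3),.075),('tip',(332.8,187.2),.075),('te',(391.4,223.3),.075),('ml',(353.2,220.4),.043)]: print(n,atz('side',p,z))
for p in [(336.2,207.8),(349.7,205.7),(368.4,200.6),(322.4,249.8),(367.8,253.2)]: print(atz('top',p,.083))
for p in [(202.7,171.3),(206.4,223.1),(457.1,164.6),(430.1,215.1)]: print('by',atz('top',p,.0))
E
```

```text
seat [0.57158067 0.11970406 0.075     ]
tip [0.58456105 0.00777572 0.075     ]
ml [ 0.55484195 -0.08936389  0.043     ]
seat [0.5719166  0.11540941 0.075     ]
tip [ 0.57848358 -0.00790346  0.075     ]
te [ 0.5913011  -0.18839916  0.075     ]
ml [ 0.55405364 -0.10220493  0.043     ]
[ 0.48054767 -0.05652853  0.083     ]
[ 0.48701047 -0.09515461  0.083     ]
[ 0.50237052 -0.14878649  0.083     ]
[ 0.3601657  -0.01827344  0.083     ]
[ 0.35191253 -0.14590191  0.083     ]
by [0.60571837 0.35430995 0.        ]
by [4.44623217e-01 3.33699355e-01 2.22044605e-16]
by [ 0.63367753 -0.42977533  0.        ]
by [ 0.47542526 -0.34165756  0.        ]
```

View pics/top0c.png

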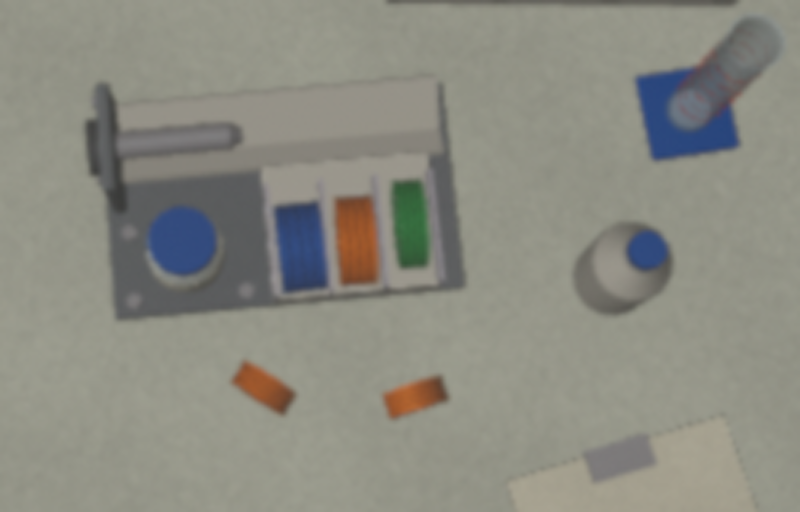

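View pics/side0c.png

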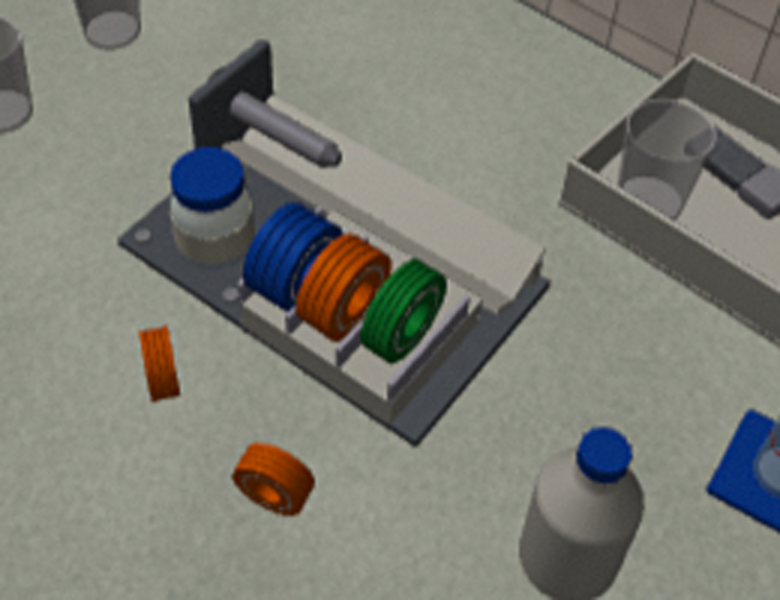

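```bash
cat > fit.py <<'E'
from h import *
from scipy.optimize import least_squares
T=lambda u,v:(u/3.2+240-.34,v/3.2+130-.34); S=lambda u,v:(u/3+220-.33,v/3+130-.33)
P=[('top',(0,-115,75),T(240,136)),('top',(44,-300,54),T(438,77)),
('side',(0,-115,75),S(333,154)),('side',(44,-300,54),S(545,250)),
('side',(50,0,115),S(270,44)),('side',(-50,0,115),S(196,100))]
def W(p,q):
    c,s=np.cos(p[2]),np.sin(p[2]); x,y,z=np.array(q)/1000
    return np.array([p[0]+c*x-s*y,p[1]+s*x+c*y,z])
def f(p): return np.concatenate([proj(c,W(p,q))-o for c,q,o in P])
if __name__=='__main__':
    r=least_squares(f,[.572,.117,.05],loss='soft_l1'); p=r.x; print(p,np.round(f(p).reshape(-1,2),1))
    np.save('pose.npy',p)
    segs=[[(0,0,75),(0,-115,75)],[(44,0,54),(44,-300,54)],[(44,-300,54),(0,-300,29),(-24,-300,43)],[(-24,0,43),(-24,-300,43)],[(-50,0,115),(50,0,115),(50,0,0),(-50,0,0),(-50,0,115)]]
    for y in (-132,-182,-232,-282): segs.append([(-150,y,68),(-46,y,68)])
    segs.append([(-150,-132,43),(-150,-282,43)])
    for cam,(x0,y0,x1,y1),s in [('top',(240,130,490,290),3.2),('side',(220,130,480,330),3)]:
        im=cv2.imread(f'pics/{cam}0.png')[y0:y1,x0:x1]; im=cv2.resize(im,None,fx=s,fy=s,interpolation=cv2.INTER_CUBIC)
        for g in segs:
            q=np.array([(proj(cam,W(p,a))-[x0,y0]+.5)*s for a in g]).astype(int)
            cv2.polylines(im,[q],False,(0,255,255),1)
        cv2.imwrite(f'pics/fit_{cam}.png',im[:600,:800])
E
python3 fit.py
```

```text
[0.5759808  0.11918531 0.09856383] [[ 0.7 -0.1]
 [-0.5  0.4]
 [ 1.   1.9]
 [-0.7 -0.9]
 [ 0.2 -1.1]
 [-0.2  0.3]]
```

View pics/fit_top.png

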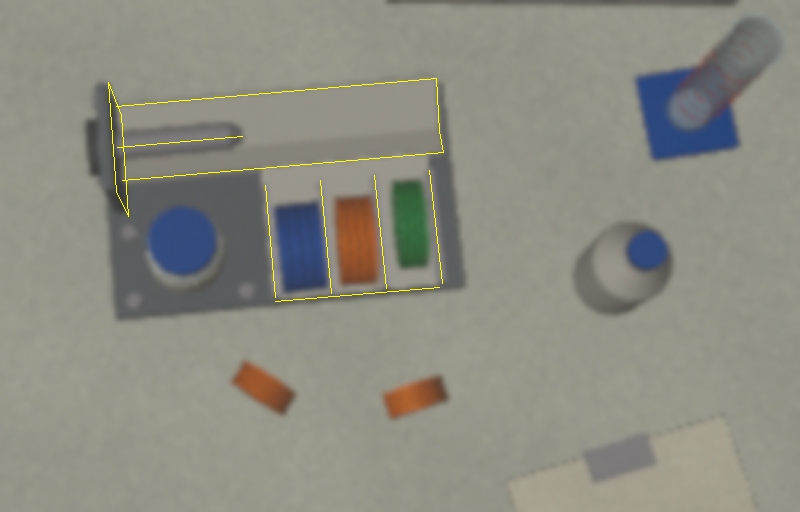

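View pics/fit_side.png

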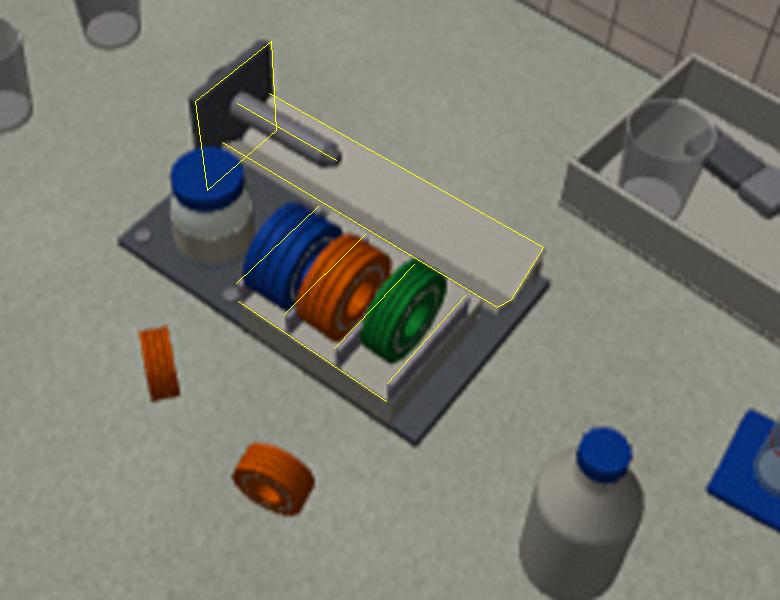

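```bash
cat >> h.py <<'E'
def Wc(q):
    p=np.load('pose.npy'); c,s=np.cos(p[2]),np.sin(p[2]); x,y,z=np.array(q,float)/1000
    return np.array([p[0]+c*x-s*y,p[1]+s*x+c*y,z])
def inC(w):
    p=np.load('pose.npy'); d=np.array(w)-[p[0],p[1],0]; c,s=np.cos(p[2]),np.sin(p[2])
    return np.array([c*d[0]+s*d[1],-s*d[0]+c*d[1],d[2]])*1000
def tool(): 
    o=ctrl.get_obs(); return np.array(o['ee_pos']),R.from_euler('xyz',o['eef_rot']).as_matrix(),o
def goto(q):
    p,M,o=tool(); yaw=np.load('pose.npy')[2]
    print('t',round(o['time_s'],2),'now C',np.round(inC(p),1),'trans units',np.round(M.T@(Wc(q)-p)/.025,2))
    for s in (1,-1):
        xa=np.array([0,0,-1.]); ya=s*np.array([np.cos(yaw),np.sin(yaw),0]); G=np.stack([xa,ya,np.cross(xa,ya)],1)
        print(' turn units',np.round(np.degrees(R.from_matrix(M.T@G).as_rotvec())/5,2))
    print(np.round(M,3).tolist(), 'q',np.round(o['qpos'],2),'F',np.round(o['force'],1))
E
python3 - <<'E'
from h import *
goto((-185,-157,160)); 
for n in ['cup_a']: pass
for p in [(299.5,210.8)]: print('jar',inC(atz('top',p,.01)))
for n,q in [('b',(302,246)),('o',(356,240)),('g',(411,224))]:
    print(n, inC(atz('top',(q[0]/3.2+240,q[1]/3.2+130),.115)))
E
```

```text
t 1.2 now C [-324.9  422.7  224.4] trans units [  2.58 -17.79  15.89]
 turn units [12.36  0.    0.  ]
 turn units [-23.64  -0.     0.  ]
[[-0.0, 0.384, 0.923], [-0.0, 0.923, -0.384], [-1.0, -0.0, 0.0]] q [ 1.11  0.3   1.52 -0.    1.32 -0.07] F [ 0.  -1.3 -0.3]
jar [-98.87447548 -57.27848974  10.        ]
b [-114.73995671 -159.4483098   115.        ]
o [-113.64688396 -206.98033583  115.        ]
g [-103.768948   -256.37350413  115.        ]
```

arm_command --deltas '[{"translation": [0, -1.48, 1.32], "turn": [1.0, 0, 0]}, {"translation": [0, -2.96, 2.65], "turn": [2.06, 0, 0]}, {"translation": [0, -4.44, 3.97], "turn": [3.1, 0, 0]}, {"translation": [0, -5.93, 5.3], "turn": [4.1, 0, 0]}, {"translation": [0, -7.4, 6.62], "turn": [5.15, 0, 0]}, {"translation": [0, -8.9, 7.95], "turn": [6.2, 0, 0]}, {"translation": [0, -10.4, 9.27], "turn": [7.2, 0, 0]}, {"translation": [0, -11.9, 10.6], "turn": [8.2, 0, 0]}, {"translation": [0, -13.3, 11.9], "turn": [9.3, 0, 0]}, {"translation": [0, -14.8, 13.2], "turn": [10.3, 0, 0]}, {"translation": [0.8, -16.3, 14.6], "turn": [11.3, 0, 0]}, {"translation": [1.6, -17.79, 15.89], "turn": [12.36, 0, 0]}]' --gripper 0

```text
time_s: 2.2
ee_pos: [0.3757, 0.0352, 0.2091]
eef_rot: [1.474, 1.568, -0.003]
force: [0.6, 0.7, -0.3]
grip_width: 0.0177
```

```bash
python3 - <<'E'
from h import *
goto((-185,-157,91))
E
```

```text
t 2.2 now C [-207.6  -63.8  209.1] trans units [4.73 0.91 3.72]
 turn units [-0.05  0.   -0.03]
 turn units [35.95 -0.05 -0.  ]
[[0.003, 0.996, 0.094], [-0.0, 0.094, -0.996], [-1.0, 0.003, 0.0]] q [-0.   -0.08  1.98  0.    1.24 -0.1 ] F [ 0.6  0.7 -0.3]
```

arm_command --deltas '[{"translation": [0, 0, 0], "turn": [0, 0, 0]}, {"translation": [0, 0, 0], "turn": [0, 0, 0]}, {"translation": [0, 0, 0], "turn": [0, 0, 0]}]'

```text
time_s: 2.45
ee_pos: [0.375, 0.0376, 0.2084]
eef_rot: [2.838, 1.571, 1.366]
force: [-0.1, -0.4, -0.4]
grip_width: 0.0005
```

```bash
python3 - <<'E'
from h import *
goto((-185,-157,91))
E
```

```text
t 2.45 now C [-208.   -61.4  208.4] trans units [4.7  0.92 3.82]
 turn units [ 0. -0. -0.]
 turn units [-36.   0.  -0.]
[[0.0, 0.995, 0.099], [0.0, 0.099, -0.995], [-1.0, 0.0, -0.0]] q [ 0.   -0.08  1.98  0.    1.24 -0.1 ] F [-0.1 -0.4 -0.4]
```

arm_command --deltas '[{"translation": [0, 0.4, 1.3], "turn": [0, 0, 0]}, {"translation": [1, 0.92, 2.6], "turn": [0, 0, 0]}, {"translation": [2.4, 0.92, 3.82], "turn": [0, 0, 0]}, {"translation": [3.8, 0.92, 3.82], "turn": [0, 0, 0]}, {"translation": [4.7, 0.92, 3.82], "turn": [0, 0, 0]}, {"translation": [4.7, 0.92, 3.82], "turn": [0, 0, 0]}, {"translation": [4.7, 0.92, 3.82], "turn": [0, 0, 0]}]'

```text
time_s: 3.03
ee_pos: [0.4074, -0.0541, 0.0911]
eef_rot: [-1.956, 1.569, 2.857]
force: [0.2, -0.8, 0.1]
grip_width: 0.0003
```

```bash
python3 - <<'E'
from h import *
goto((-56,-157,91)); snap('side','s1')
im=cv2.imread('pics/s1.png')[130:330,220:480]; cv2.imwrite('pics/s1c.png',cv2.resize(im,None,fx=3,fy=3,interpolation=cv2.INTER_CUBIC))
E
```

```text
t 3.03 now C [-184.8 -155.9   91.1] trans units [-0.    5.15  0.06]
 turn units [ 0.03 -0.01  0.01]
 turn units [-3.597e+01 -2.000e-02 -1.000e-02]
[[-0.001, 0.995, 0.101], [0.0, 0.101, -0.995], [-1.0, -0.001, -0.001]] q [-0.22  0.17  2.03  0.    0.94 -0.32] F [ 0.2 -0.8  0.1]
```

View pics/s1c.png

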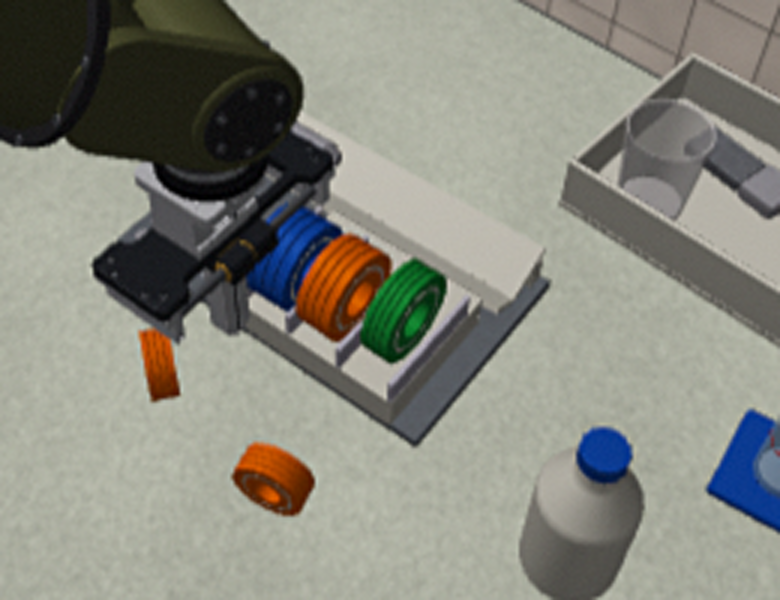

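arm_command --deltas '[{"translation": [0, 0.3, 0.05], "turn": [0, 0, 0]}, {"translation": [0, 0.6, 0.05], "turn": [0, 0, 0]}, {"translation": [0, 0.9, 0.05], "turn": [0, 0, 0]}, {"translation": [0, 1.2, 0.05], "turn": [0, 0, 0]}, {"translation": [0, 1.5, 0.05], "turn": [0, 0, 0]}, {"translation": [0, 1.8, 0.05], "turn": [0, 0, 0]}, {"translation": [0, 2.1, 0.05], "turn": [0, 0, 0]}, {"translation": [0, 2.4, 0.05], "turn": [0, 0, 0]}, {"translation": [0, 2.7, 0.05], "turn": [0, 0, 0]}, {"translation": [0, 3.0, 0.05], "turn": [0, 0, 0]}, {"translation": [0, 3.3, 0.05], "turn": [0, 0, 0]}, {"translation": [0, 3.6, 0.05], "turn": [0, 0, 0]}]'

```text
time_s: 4.08
ee_pos: [0.4978, -0.0478, 0.0907]
eef_rot: [-1.823, 1.571, 2.988]
force: [-1.1, 0.3, 0.2]
grip_width: 0.0007
```

arm_command --deltas '[{"translation": [0, 0.25, 0], "turn": [0, 0, 0]}, {"translation": [0, 0.5, 0], "turn": [0, 0, 0]}, {"translation": [0, 0.75, 0], "turn": [0, 0, 0]}, {"translation": [0, 1.0, 0], "turn": [0, 0, 0]}, {"translation": [0, 1.25, 0], "turn": [0, 0, 0]}, {"translation": [0, 1.5, 0], "turn": [0, 0, 0]}, {"translation": [0, 1.5, 0], "turn": [0, 0, 0]}, {"translation": [0, 1.5, 0], "turn": [0, 0, 0]}, {"translation": [-1.0, 1.2, 0], "turn": [0, 0, 0]}, {"translation": [-2.3, 0.6, 0], "turn": [0, 0, 0]}, {"translation": [-3.0, 0, 0.6], "turn": [0, 0, 0]}, {"translation": [-3.0, -1.0, 1.8], "turn": [0, 0, 0]}]'

```text
time_s: 5.08
ee_pos: [0.4778, -0.0943, 0.1695]
eef_rot: [1.258, 1.565, -0.211]
force: [1.0, -1.9, 0.4]
grip_width: 0.0003
```

```bash
python3 - <<'E'
from h import *
goto((-185,-207,91)); 
for c in ['side','top']: snap(c,c+'2')
im=cv2.imread('pics/side2.png')[130:330,220:480]; cv2.imwrite('pics/s2c.png',cv2.resize(im,None,fx=3,fy=3,interpolation=cv2.INTER_CUBIC))
E
```

```text
t 5.08 now C [-118.7 -202.8  169.5] trans units [ 3.13 -2.67  0.16]
 turn units [ 0.03  0.02 -0.07]
 turn units [-3.597e+01  1.000e-01  3.000e-02]
[[0.006, 0.995, 0.101], [-0.001, 0.101, -0.995], [-1.0, 0.006, 0.002]] q [-0.27  0.21  1.77  0.    1.16 -0.37] F [ 1.  -1.9  0.4]
```

View pics/s2c.png

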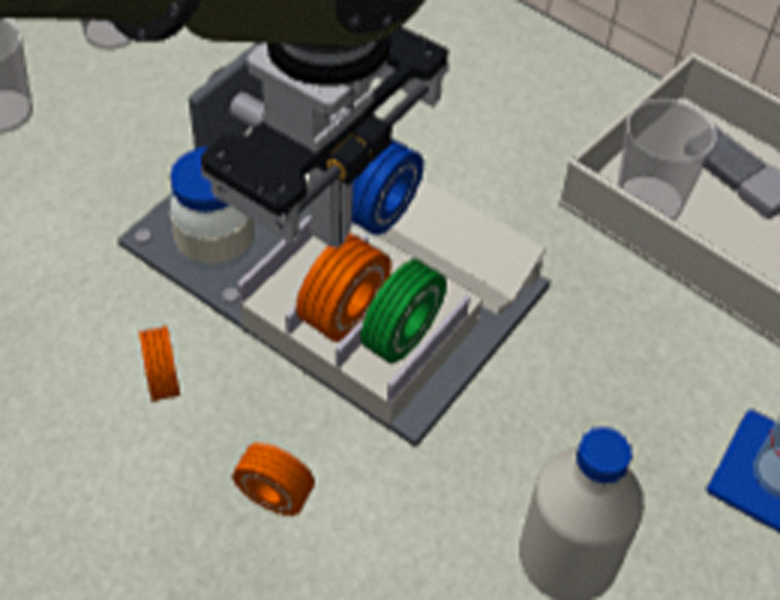

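View pics/top2.png

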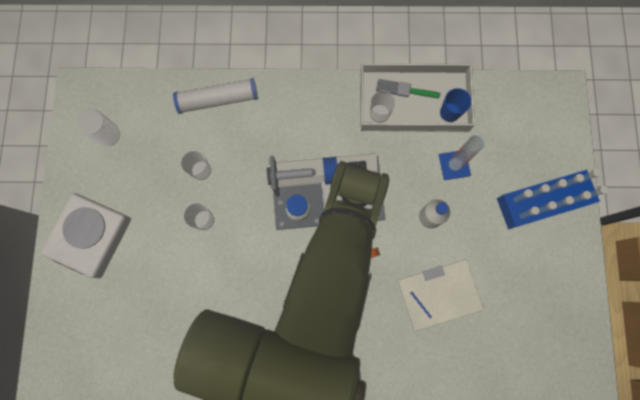

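arm_command --deltas '[{"translation": [0, 1.2, 0], "turn": [0, 0, 0]}, {"translation": [0, 2.4, 0], "turn": [0, 0, 0]}, {"translation": [0, 3.6, 0], "turn": [0, 0, 0]}, {"translation": [0, 4.75, -0.2], "turn": [0, 0, 0]}, {"translation": [0, 4.75, -0.2], "turn": [0, 0, 0]}, {"translation": [0, 4.75, -0.2], "turn": [0, 0, 0]}, {"translation": [0, 4.75, -0.2], "turn": [0, 0, 0]}]' --gripper 44

```text
time_s: 5.77
ee_pos: [0.5937, -0.0783, 0.1653]
eef_rot: [-1.837, 1.57, 2.974]
force: [-1.1, 0.8, -1.2]
grip_width: 0.0421
```

```bash
python3 - <<'E'
from h import *
goto((0,-198,76)); snap('side','s3');snap('top','t3')
im=cv2.imread('pics/s3.png')[130:330,220:480]; cv2.imwrite('pics/s3c.png',cv2.resize(im,None,fx=3,fy=3,interpolation=cv2.INTER_CUBIC))
E
```

```text
t 5.77 now C [  -1.8 -198.2  165.3] trans units [ 3.57  0.08 -0.01]
 turn units [ 0.   -0.    0.01]
 turn units [-3.6e+01 -2.0e-02 -1.0e-02]
[[-0.001, 0.995, 0.098], [0.0, 0.098, -0.995], [-1.0, -0.001, -0.0]] q [-0.19  0.46  1.44 -0.    1.24 -0.29] F [-1.1  0.8 -1.2]
```

View pics/s3c.png

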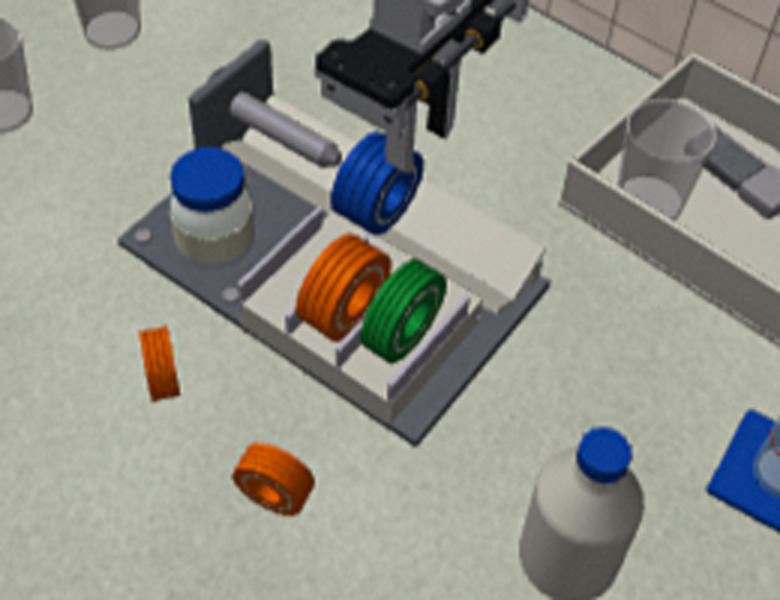

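arm_command --deltas '[{"translation": [0.7, 0.06, 0.06], "turn": [0, 0, 0]}, {"translation": [1.4, 0.06, 0.06], "turn": [0, 0, 0]}, {"translation": [2.1, 0.06, 0.06], "turn": [0, 0, 0]}, {"translation": [2.7, 0.06, 0.06], "turn": [0, 0, 0]}, {"translation": [3.2, 0.06, 0.06], "turn": [0, 0, 0]}, {"translation": [3.56, 0.06, 0.06], "turn": [0, 0, 0]}, {"translation": [3.56, 0.06, 0.06], "turn": [0, 0, 0]}, {"translation": [3.56, 0.06, 0.06], "turn": [0, 0, 0]}]'

```text
time_s: 6.53
ee_pos: [0.5959, -0.0799, 0.0771]
eef_rot: [1.834, 1.571, 0.362]
force: [0.8, 0.0, 0.7]
grip_width: 0.0441
```

```bash
python3 - <<'E'
from h import *
goto((0,-50,76)); snap('side','s4')
im=cv2.imread('pics/s4.png')[130:330,220:480]; cv2.imwrite('pics/s4c.png',cv2.resize(im,None,fx=3,fy=3,interpolation=cv2.INTER_CUBIC))
E
```

```text
t 6.53 now C [ 2.000e-01 -2.001e+02  7.710e+01] trans units [ 0.04 -0.01 -6.  ]
 turn units [-0. -0. -0.]
 turn units [36. -0.  0.]
[[0.0, 0.995, 0.098], [0.0, 0.098, -0.995], [-1.0, 0.0, -0.0]] q [-0.19  0.57  1.51  0.    1.07 -0.29] F [0.8 0.  0.7]
```

View pics/s4c.png

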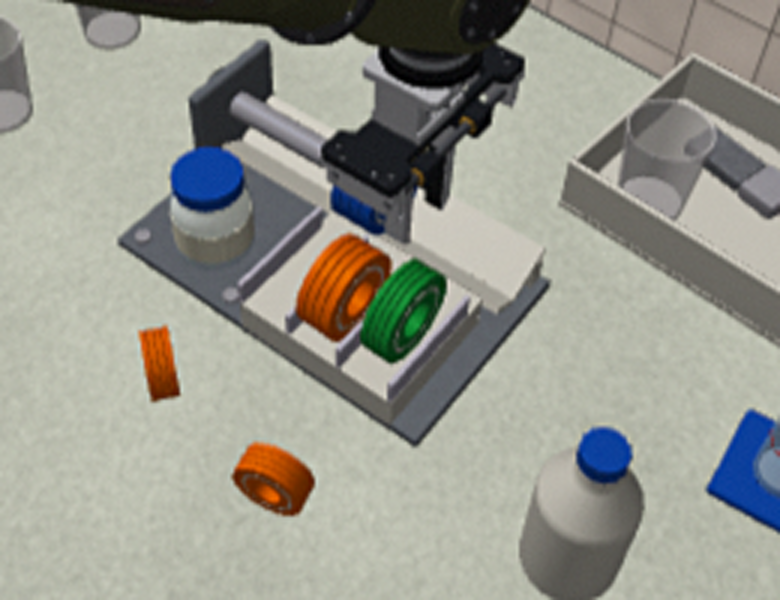

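arm_command --deltas '[{"translation": [0, 0, -0.25], "turn": [0, 0, 0]}, {"translation": [0, 0, -0.5], "turn": [0, 0, 0]}, {"translation": [0, 0, -0.75], "turn": [0, 0, 0]}, {"translation": [0, 0, -0.95], "turn": [0, 0, 0]}, {"translation": [0, 0, -1.15], "turn": [0, 0, 0]}, {"translation": [0, 0, -1.35], "turn": [0, 0, 0]}, {"translation": [0, 0, -1.55], "turn": [0, 0, 0]}, {"translation": [0, 0, -1.75], "turn": [0, 0, 0]}, {"translation": [0, 0, -1.95], "turn": [0, 0, 0]}, {"translation": [0, 0, -2.15], "turn": [0, 0, 0]}, {"translation": [0, 0, -2.35], "turn": [0, 0, 0]}, {"translation": [0, 0, -2.55], "turn": [0, 0, 0]}]'

```text
time_s: 7.58
ee_pos: [0.5896, -0.0159, 0.0768]
eef_rot: [-2.416, 1.571, 2.394]
force: [0.5, 0.1, 0.5]
grip_width: 0.0441
```

```bash
python3 - <<'E'
from h import *
goto((0,-50,76)); snap('side','s5')
im=cv2.imread('pics/s5.png')[130:330,220:480]; cv2.imwrite('pics/s5c.png',cv2.resize(im,None,fx=3,fy=3,interpolation=cv2.INTER_CUBIC))
E
```

```text
t 7.58 now C [   0.2 -135.7   76.8] trans units [ 0.03 -0.01 -3.43]
 turn units [-0. -0.  0.]
 turn units [36.  0.  0.]
[[-0.0, 0.995, 0.098], [0.0, 0.098, -0.995], [-1.0, -0.0, -0.0]] q [-0.09  0.54  1.54  0.    1.06 -0.19] F [0.5 0.1 0.5]
```

View pics/s5c.png

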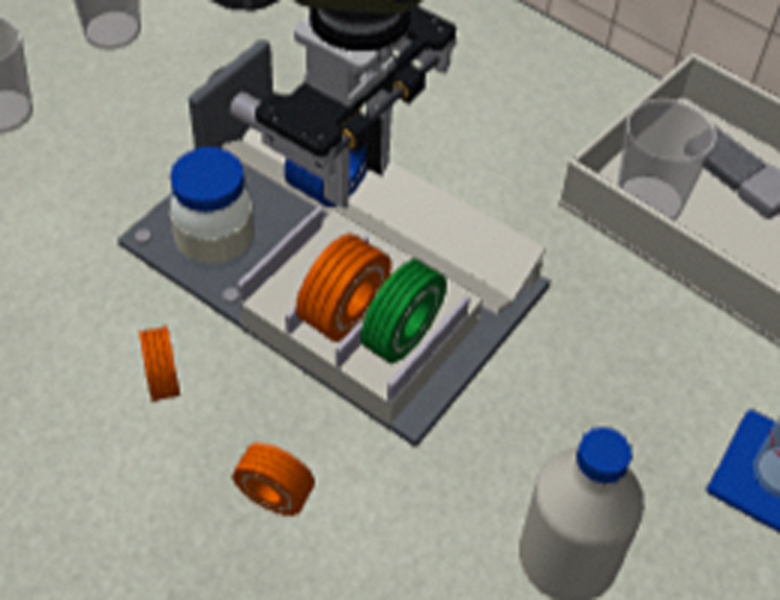

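arm_command --deltas '[{"translation": [0, 0, -0.3], "turn": [0, 0, 0]}, {"translation": [0, 0, -0.6], "turn": [0, 0, 0]}, {"translation": [0, 0, -0.9], "turn": [0, 0, 0]}, {"translation": [0, 0, -1.2], "turn": [0, 0, 0]}, {"translation": [0, 0, -1.5], "turn": [0, 0, 0]}, {"translation": [0, 0, -1.8], "turn": [0, 0, 0]}, {"translation": [0, 0, -2.1], "turn": [0, 0, 0]}, {"translation": [0, 0, -2.4], "turn": [0, 0, 0]}, {"translation": [0, 0, -2.7], "turn": [0, 0, 0]}, {"translation": [0, 0, -3.0], "turn": [0, 0, 0]}, {"translation": [0, 0, -3.15], "turn": [0, 0, 0]}, {"translation": [0, 0, -3.3], "turn": [0, 0, 0]}]'

```text
time_s: 8.63
ee_pos: [0.5815, 0.0663, 0.0768]
eef_rot: [0.02, 1.571, -1.452]
force: [-0.4, -0.5, -0.1]
grip_width: 0.0438
```

```bash
python3 - <<'E'
from h import *
goto((0,-50,76)); 
E
```

```text
t 8.63 now C [  0.3 -53.2  76.8] trans units [ 0.03 -0.01 -0.13]
 turn units [ 0.  0. -0.]
 turn units [-36.   0.   0.]
[[0.0, 0.995, 0.099], [-0.0, 0.099, -0.995], [-1.0, 0.0, 0.0]] q [ 0.05  0.53  1.56 -0.    1.05 -0.05] F [-0.4 -0.5 -0.1]
```

arm_command --deltas '[{"translation": [0, 0, 0.5], "turn": [0, 0, 0]}, {"translation": [-0.7, 0, 1.2], "turn": [0, 0, 0]}, {"translation": [-1.9, 0, 2.0], "turn": [0, 0, 0]}, {"translation": [-3.2, 0, 3.0], "turn": [0, 0, 0]}, {"translation": [-3.6, -1.2, 4.0], "turn": [0, 0, 0]}, {"translation": [-3.6, -2.4, 5.0], "turn": [0, 0, 0]}, {"translation": [-3.6, -3.7, 6.16], "turn": [0, 0, 0]}, {"translation": [-3.6, -5.0, 6.16], "turn": [0, 0, 0]}, {"translation": [-3.6, -6.2, 6.16], "turn": [0, 0, 0]}, {"translation": [-3.6, -7.4, 6.16], "turn": [0, 0, 0]}, {"translation": [-3.6, -7.4, 6.16], "turn": [0, 0, 0]}]'

```text
time_s: 9.55
ee_pos: [0.4088, -0.1065, 0.1667]
eef_rot: [-1.758, 1.57, 3.051]
force: [-0.1, -0.1, 1.1]
grip_width: 0.0441
```

```bash
python3 - <<'E'
from h import *
goto((-185,-207,91)); snap('side','s6')
im=cv2.imread('pics/s6.png')[130:330,220:480]; cv2.imwrite('pics/s6c.png',cv2.resize(im,None,fx=3,fy=3,interpolation=cv2.INTER_CUBIC))
E
```

```text
t 9.55 now C [-188.6 -208.1  166.7] trans units [ 3.03  0.15 -0.04]
 turn units [-0.02 -0.    0.01]
 turn units [3.598e+01 2.000e-02 0.000e+00]
[[-0.001, 0.995, 0.096], [0.0, 0.096, -0.995], [-1.0, -0.001, -0.0]] q [-0.34  0.08  1.93 -0.    1.14 -0.44] F [-0.1 -0.1  1.1]
```

View pics/s6c.png

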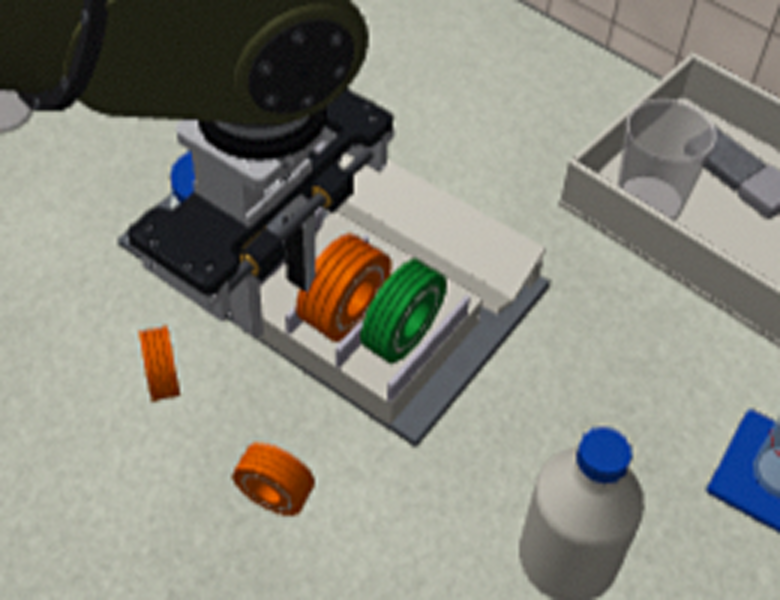

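arm_command --deltas '[{"translation": [0, 0, 0], "turn": [0, 0, 0]}, {"translation": [0, 0, 0], "turn": [0, 0, 0]}, {"translation": [0, 0, 0], "turn": [0, 0, 0]}, {"translation": [0, 0, 0], "turn": [0, 0, 0]}, {"translation": [0, 0, 0], "turn": [0, 0, 0]}, {"translation": [0.9, 0, 0], "turn": [0, 0, 0]}, {"translation": [1.8, 0, 0], "turn": [0, 0, 0]}, {"translation": [2.6, 0, 0], "turn": [0, 0, 0]}, {"translation": [3.0, 0.1, 0], "turn": [0, 0, 0]}, {"translation": [3.0, 0.1, 0], "turn": [0, 0, 0]}]' --gripper 0

```text
time_s: 10.43
ee_pos: [0.4146, -0.1051, 0.0901]
eef_rot: [-2.003, 1.568, 2.808]
force: [0.2, -0.6, 0.0]
grip_width: 0.0005
```

arm_command --deltas '[{"translation": [0, 0.3, 0], "turn": [0, 0, 0]}, {"translation": [0, 0.6, 0], "turn": [0, 0, 0]}, {"translation": [0, 0.9, 0], "turn": [0, 0, 0]}, {"translation": [0, 1.2, 0], "turn": [0, 0, 0]}, {"translation": [0, 1.5, 0], "turn": [0, 0, 0]}, {"translation": [0, 1.8, 0], "turn": [0, 0, 0]}, {"translation": [0, 2.1, 0], "turn": [0, 0, 0]}, {"translation": [0, 2.4, 0], "turn": [0, 0, 0]}, {"translation": [0, 2.7, 0], "turn": [0, 0, 0]}, {"translation": [0, 3.0, 0], "turn": [0, 0, 0]}, {"translation": [0, 3.3, 0], "turn": [0, 0, 0]}, {"translation": [0, 3.6, 0], "turn": [0, 0, 0]}]'

```text
time_s: 11.43
ee_pos: [0.5053, -0.0965, 0.0918]
eef_rot: [-1.621, 1.571, -3.094]
force: [-0.6, 0.5, 1.0]
grip_width: 0.0003
```

```bash
python3 - <<'E'
from h import *
goto((-57,-207,91)); 
E
```

```text
t 11.43 now C [ -91.5 -207.7   91.8] trans units [ 0.03  1.38 -0.03]
 turn units [-0. -0.  0.]
 turn units [36.  0.  0.]
[[-0.0, 0.995, 0.098], [-0.0, 0.098, -0.995], [-1.0, -0.0, -0.0]] q [-0.26  0.38  1.75 -0.    1.01 -0.36] F [-0.6  0.5  1. ]
```

arm_command --deltas '[{"translation": [0, 0.25, 0], "turn": [0, 0, 0]}, {"translation": [0, 0.5, 0], "turn": [0, 0, 0]}, {"translation": [0, 0.75, 0], "turn": [0, 0, 0]}, {"translation": [0, 1.0, 0], "turn": [0, 0, 0]}, {"translation": [0, 1.25, 0], "turn": [0, 0, 0]}, {"translation": [0, 1.3, 0], "turn": [0, 0, 0]}, {"translation": [0, 1.3, 0], "turn": [0, 0, 0]}, {"translation": [-1.0, 1.0, 0], "turn": [0, 0, 0]}, {"translation": [-2.3, 0.6, 0], "turn": [0, 0, 0]}, {"translation": [-3.1, 1.2, 0.8], "turn": [0, 0, 0]}, {"translation": [-3.1, 2.5, 1.5], "turn": [0, 0, 0]}, {"translation": [-3.1, 3.6, 1.5], "turn": [0, 0, 0]}]'

```text
time_s: 12.43
ee_pos: [0.5993, -0.1277, 0.1715]
eef_rot: [1.098, 1.567, -0.377]
force: [-0.5, -0.4, -0.8]
grip_width: 0.0005
```

arm_command --deltas '[{"translation": [0, 0, 0], "turn": [0, 0, 0]}, {"translation": [0, 0, 0], "turn": [0, 0, 0]}, {"translation": [0, 0, 0], "turn": [0, 0, 0]}, {"translation": [0, 0, 0], "turn": [0, 0, 0]}, {"translation": [0, 0, 0], "turn": [0, 0, 0]}, {"translation": [0, 0, 0], "turn": [0, 0, 0]}, {"translation": [0, 0, 0], "turn": [0, 0, 0]}]' --gripper 44

```text
time_s: 13.02
ee_pos: [0.5976, -0.1251, 0.1696]
eef_rot: [1.239, 1.57, -0.234]
force: [0.3, -0.8, -0.0]
grip_width: 0.0427
```

```bash
python3 - <<'E'
from h import *
goto((0,-245,76)); snap('side','s7')
im=cv2.imread('pics/s7.png')[130:330,220:480]; cv2.imwrite('pics/s7c.png',cv2.resize(im,None,fx=3,fy=3,interpolation=cv2.INTER_CUBIC))
E
```

```text
t 13.02 now C [  -2.5 -245.2  169.6] trans units [ 3.74  0.1  -0.01]
 turn units [-0.  0. -0.]
 turn units [ 3.6e+01 -1.0e-02 -0.0e+00]
[[0.0, 0.995, 0.098], [-0.0, 0.098, -0.995], [-1.0, 0.0, 0.0]] q [-0.27  0.48  1.4   0.    1.26 -0.36] F [ 0.3 -0.8 -0. ]
```

View pics/s7c.png

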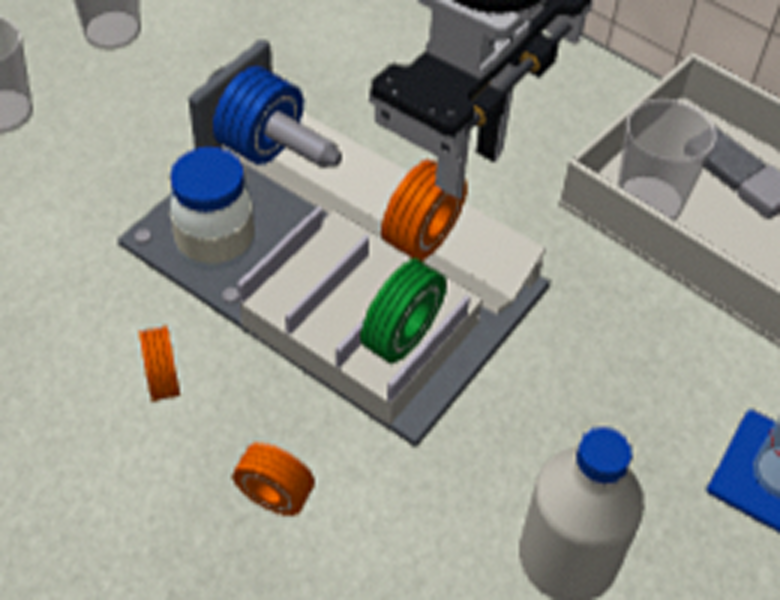

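arm_command --deltas '[{"translation": [0.7, 0.08, 0], "turn": [0, 0, 0]}, {"translation": [1.5, 0.08, 0], "turn": [0, 0, 0]}, {"translation": [2.3, 0.08, 0], "turn": [0, 0, 0]}, {"translation": [3.0, 0.08, 0], "turn": [0, 0, 0]}, {"translation": [3.5, 0.08, 0], "turn": [0, 0, 0]}, {"translation": [3.7, 0.08, 0], "turn": [0, 0, 0]}, {"translation": [3.7, 0.08, 0], "turn": [0, 0, 0]}, {"translation": [3.7, 0.08, 0], "turn": [0, 0, 0]}]'

```text
time_s: 13.73
ee_pos: [0.6002, -0.125, 0.0775]
eef_rot: [1.212, 1.57, -0.26]
force: [0.3, -0.3, -0.6]
grip_width: 0.0441
```

arm_command --deltas '[{"translation": [0, 0, -0.2], "turn": [0, 0, 0]}, {"translation": [0, 0, -0.4], "turn": [0, 0, 0]}, {"translation": [0, 0, -0.65], "turn": [0, 0, 0]}, {"translation": [0, 0, -0.9], "turn": [0, 0, 0]}, {"translation": [0, 0, -1.15], "turn": [0, 0, 0]}, {"translation": [0, 0, -1.4], "turn": [0, 0, 0]}, {"translation": [0, 0, -1.65], "turn": [0, 0, 0]}, {"translation": [0, 0, -1.9], "turn": [0, 0, 0]}, {"translation": [0, 0, -2.15], "turn": [0, 0, 0]}, {"translation": [0, 0, -2.4], "turn": [0, 0, 0]}, {"translation": [0, 0, -2.65], "turn": [0, 0, 0]}, {"translation": [0, 0, -2.9], "turn": [0, 0, 0]}]'

```text
time_s: 14.73
ee_pos: [0.5926, -0.0521, 0.0768]
eef_rot: [-1.829, 1.571, 2.982]
force: [0.2, -0.8, 0.5]
grip_width: 0.0439
```

```bash
python3 - <<'E'
from h import *
goto((0,-82,76)); snap('side','s8')
im=cv2.imread('pics/s8.png')[130:330,220:480]; cv2.imwrite('pics/s8c.png',cv2.resize(im,None,fx=3,fy=3,interpolation=cv2.INTER_CUBIC))
E
```

```text
t 14.73 now C [  -0.3 -172.1   76.8] trans units [ 0.03  0.01 -3.6 ]
 turn units [-0. -0.  0.]
 turn units [36.  0.  0.]
[[-0.0, 0.995, 0.098], [0.0, 0.098, -0.995], [-1.0, -0.0, -0.0]] q [-0.15  0.55  1.53  0.    1.06 -0.25] F [ 0.2 -0.8  0.5]
```

View pics/s8c.png

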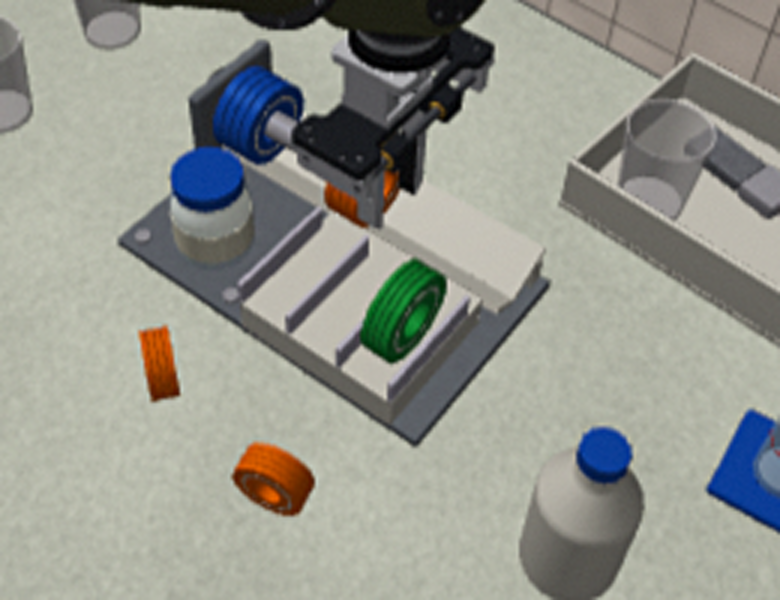

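arm_command --deltas '[{"translation": [0, 0, -0.22], "turn": [0, 0, 0]}, {"translation": [0, 0, -0.44], "turn": [0, 0, 0]}, {"translation": [0, 0, -0.66], "turn": [0, 0, 0]}, {"translation": [0, 0, -0.88], "turn": [0, 0, 0]}, {"translation": [0, 0, -1.1], "turn": [0, 0, 0]}, {"translation": [0, 0, -1.32], "turn": [0, 0, 0]}, {"translation": [0, 0, -1.54], "turn": [0, 0, 0]}, {"translation": [0, 0, -1.76], "turn": [0, 0, 0]}, {"translation": [0, 0, -1.98], "turn": [0, 0, 0]}, {"translation": [0, 0, -2.2], "turn": [0, 0, 0]}, {"translation": [0, 0, -2.42], "turn": [0, 0, 0]}, {"translation": [0, 0, -2.64], "turn": [0, 0, 0]}]'

```text
time_s: 15.78
ee_pos: [0.5862, 0.0135, 0.0768]
eef_rot: [-1.356, 1.571, -2.828]
force: [0.3, -0.3, 0.2]
grip_width: 0.0443
```

```bash
python3 - <<'E'
from h import *
goto((0,-82,76)); snap('side','s9')
im=cv2.imread('pics/s9.png')[130:330,220:480]; cv2.imwrite('pics/s9c.png',cv2.resize(im,None,fx=3,fy=3,interpolation=cv2.INTER_CUBIC))
E
```

```text
t 15.78 now C [  -0.3 -106.2   76.8] trans units [ 0.03  0.01 -0.97]
 turn units [-0.  0.  0.]
 turn units [36.  0. -0.]
[[-0.0, 0.995, 0.098], [-0.0, 0.098, -0.995], [-1.0, -0.0, 0.0]] q [-0.04  0.54  1.55 -0.    1.05 -0.14] F [ 0.3 -0.3  0.2]
```

View pics/s9c.png

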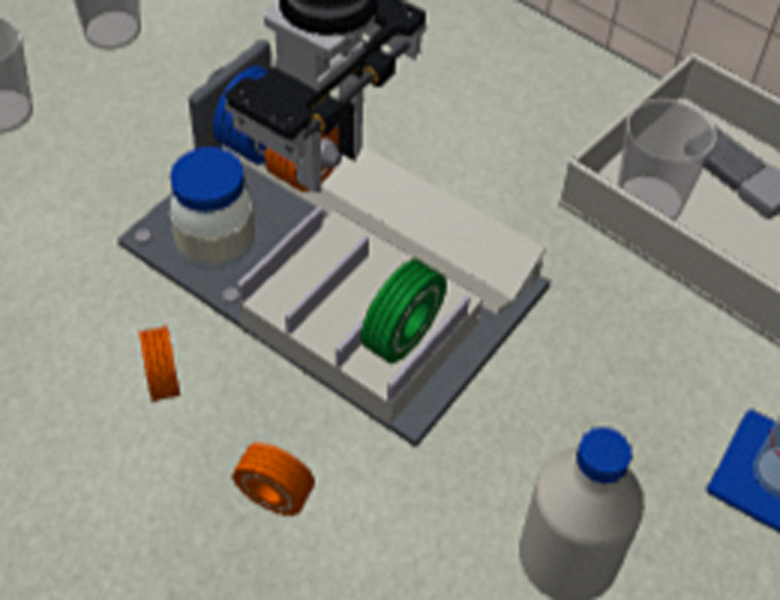

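arm_command --deltas '[{"translation": [0, 0, -0.2], "turn": [0, 0, 0]}, {"translation": [0, 0, -0.4], "turn": [0, 0, 0]}, {"translation": [0, 0, -0.55], "turn": [0, 0, 0]}, {"translation": [0, 0, -0.7], "turn": [0, 0, 0]}, {"translation": [0, 0, -0.8], "turn": [0, 0, 0]}, {"translation": [0, 0, -0.85], "turn": [0, 0, 0]}, {"translation": [0, 0, -0.85], "turn": [0, 0, 0]}]'

```text
time_s: 16.42
ee_pos: [0.5842, 0.0344, 0.0768]
eef_rot: [2.32, 1.571, 0.848]
force: [-0.1, -0.4, 1.0]
grip_width: 0.0443
```

```bash
python3 - <<'E'
from h import *
goto((-185,-257,165))
E
```

```text
t 16.42 now C [ -0.2 -85.2  76.8] trans units [-3.53 -7.39  6.87]
 turn units [ 0. -0. -0.]
 turn units [-36.   0.  -0.]
[[0.0, 0.995, 0.098], [0.0, 0.098, -0.995], [-1.0, 0.0, -0.0]] q [-0.    0.53  1.56  0.    1.05 -0.1 ] F [-0.1 -0.4  1. ]
```

arm_command --deltas '[{"translation": [0, 0, 0.5], "turn": [0, 0, 0]}, {"translation": [-0.7, 0, 1.2], "turn": [0, 0, 0]}, {"translation": [-1.9, 0, 2.0], "turn": [0, 0, 0]}, {"translation": [-3.2, 0, 3.0], "turn": [0, 0, 0]}, {"translation": [-3.6, -1.2, 4.0], "turn": [0, 0, 0]}, {"translation": [-3.6, -2.4, 5.0], "turn": [0, 0, 0]}, {"translation": [-3.6, -3.7, 6.0], "turn": [0, 0, 0]}, {"translation": [-3.6, -5.0, 6.87], "turn": [0, 0, 0]}, {"translation": [-3.6, -6.2, 6.87], "turn": [0, 0, 0]}, {"translation": [-3.6, -7.3, 6.87], "turn": [0, 0, 0]}, {"translation": [-3.6, -7.3, 6.87], "turn": [0, 0, 0]}]'

```text
time_s: 17.33
ee_pos: [0.4159, -0.1559, 0.1668]
eef_rot: [-1.731, 1.57, 3.077]
force: [0.0, 0.2, -0.2]
grip_width: 0.0442
```

arm_command --deltas '[{"translation": [0, 0, 0], "turn": [0, 0, 0]}, {"translation": [0, 0, 0], "turn": [0, 0, 0]}, {"translation": [0, 0, 0], "turn": [0, 0, 0]}, {"translation": [0, 0, 0], "turn": [0, 0, 0]}, {"translation": [0, 0, 0], "turn": [0, 0, 0]}, {"translation": [0.9, 0, 0], "turn": [0, 0, 0]}, {"translation": [1.8, 0, 0], "turn": [0, 0, 0]}, {"translation": [2.6, 0, 0], "turn": [0, 0, 0]}, {"translation": [3.0, 0, 0], "turn": [0, 0, 0]}, {"translation": [3.0, 0, 0], "turn": [0, 0, 0]}, {"translation": [3.0, 0, 0], "turn": [0, 0, 0]}]' --gripper 0

```text
time_s: 18.25
ee_pos: [0.4197, -0.1547, 0.0921]
eef_rot: [-2.11, 1.57, 2.701]
force: [-0.8, -0.2, 0.1]
grip_width: 0.0005
```

```bash
python3 - <<'E'
from h import *
goto((-57,-257,91)); snap('side','s10')
im=cv2.imread('pics/s10.png')[130:330,220:480]; cv2.imwrite('pics/s10c.png',cv2.resize(im,None,fx=3,fy=3,interpolation=cv2.INTER_CUBIC))
E
```

```text
t 18.25 now C [-182.5 -257.2   92.1] trans units [ 0.04  5.02 -0.01]
 turn units [ 0. -0.  0.]
 turn units [-3.6e+01 -1.0e-02 -0.0e+00]
[[-0.0, 0.995, 0.098], [0.0, 0.098, -0.995], [-1.0, -0.0, -0.0]] q [-0.44  0.24  1.94  0.    0.96 -0.53] F [-0.8 -0.2  0.1]
```

View pics/s10c.png

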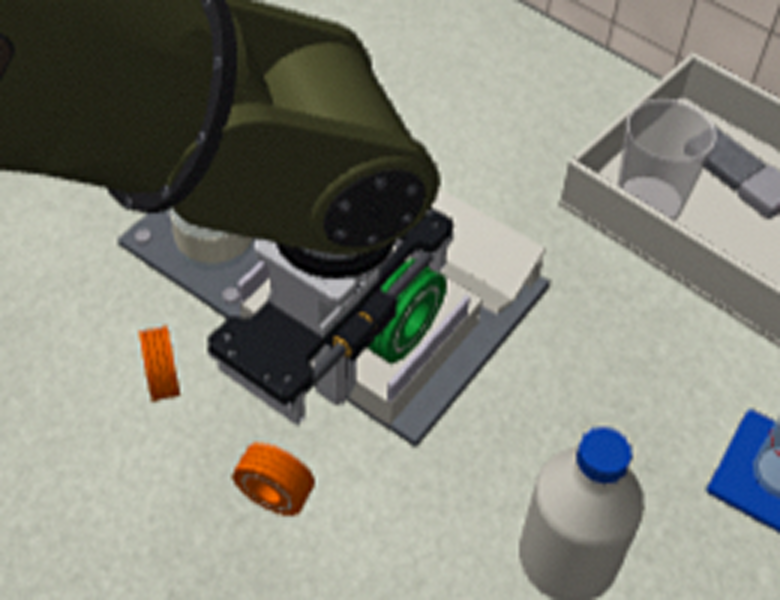

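arm_command --deltas '[{"translation": [0, 0.3, 0], "turn": [0, 0, 0]}, {"translation": [0, 0.6, 0], "turn": [0, 0, 0]}, {"translation": [0, 0.9, 0], "turn": [0, 0, 0]}, {"translation": [0, 1.2, 0], "turn": [0, 0, 0]}, {"translation": [0, 1.5, 0], "turn": [0, 0, 0]}, {"translation": [0, 1.8, 0], "turn": [0, 0, 0]}, {"translation": [0, 2.1, 0], "turn": [0, 0, 0]}, {"translation": [0, 2.4, 0], "turn": [0, 0, 0]}, {"translation": [0, 2.7, 0], "turn": [0, 0, 0]}, {"translation": [0, 3.0, 0], "turn": [0, 0, 0]}, {"translation": [0, 3.3, 0], "turn": [0, 0, 0]}, {"translation": [0, 3.6, 0], "turn": [0, 0, 0]}]'

```text
time_s: 19.3
ee_pos: [0.5097, -0.1458, 0.0918]
eef_rot: [-1.866, 1.571, 2.945]
force: [-0.6, 0.1, -0.1]
grip_width: 0.0005
```

arm_command --deltas '[{"translation": [0, 0.25, 0], "turn": [0, 0, 0]}, {"translation": [0, 0.5, 0], "turn": [0, 0, 0]}, {"translation": [0, 0.75, 0], "turn": [0, 0, 0]}, {"translation": [0, 1.0, 0], "turn": [0, 0, 0]}, {"translation": [0, 1.25, 0], "turn": [0, 0, 0]}, {"translation": [0, 1.35, 0], "turn": [0, 0, 0]}, {"translation": [0, 1.35, 0], "turn": [0, 0, 0]}, {"translation": [-1.0, 1.0, 0], "turn": [0, 0, 0]}, {"translation": [-2.3, 0.6, 0], "turn": [0, 0, 0]}, {"translation": [-3.1, 1.2, 0.8], "turn": [0, 0, 0]}, {"translation": [-3.1, 2.5, 1.4], "turn": [0, 0, 0]}, {"translation": [-3.1, 3.7, 1.4], "turn": [0, 0, 0]}]'

```text
time_s: 20.3
ee_pos: [0.6057, -0.1742, 0.1715]
eef_rot: [1.045, 1.567, -0.43]
force: [0.2, -0.4, -0.4]
grip_width: 0.0006
```

arm_command --deltas '[{"translation": [0, 0, 0], "turn": [0, 0, 0]}, {"translation": [0, 0, 0], "turn": [0, 0, 0]}, {"translation": [0, 0, 0], "turn": [0, 0, 0]}, {"translation": [0, 0, 0], "turn": [0, 0, 0]}, {"translation": [0, 0, 0], "turn": [0, 0, 0]}, {"translation": [0, 0, 0], "turn": [0, 0, 0]}, {"translation": [0, 0, 0], "turn": [0, 0, 0]}]' --gripper 44

```text
time_s: 20.88
ee_pos: [0.6042, -0.1717, 0.1696]
eef_rot: [1.051, 1.57, -0.421]
force: [0.8, 0.3, -1.2]
grip_width: 0.0427
```

```bash
python3 - <<'E'
from h import *
goto((0,-290,76)); snap('side','s11')
im=cv2.imread('pics/s11.png')[130:330,220:480]; cv2.imwrite('pics/s11c.png',cv2.resize(im,None,fx=3,fy=3,interpolation=cv2.INTER_CUBIC))
E
```

```text
t 20.88 now C [  -0.5 -292.2  169.6] trans units [ 3.74  0.02 -0.09]
 turn units [-0.  0. -0.]
 turn units [36. -0. -0.]
[[0.0, 0.995, 0.098], [-0.0, 0.098, -0.995], [-1.0, 0.0, 0.0]] q [-0.34  0.52  1.34 -0.    1.28 -0.43] F [ 0.8  0.3 -1.2]
```

View pics/s11c.png

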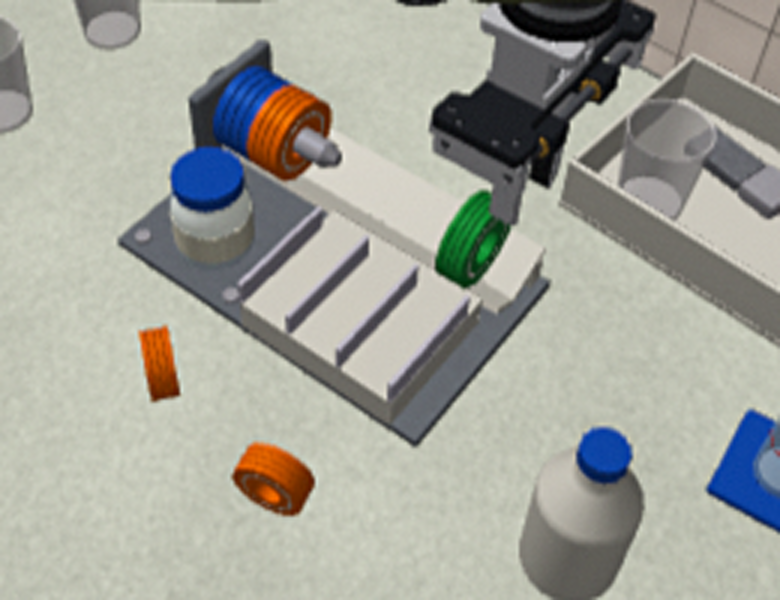

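arm_command --deltas '[{"translation": [0.7, 0.02, 0], "turn": [0, 0, 0]}, {"translation": [1.5, 0.02, 0], "turn": [0, 0, 0]}, {"translation": [2.3, 0.02, 0], "turn": [0, 0, 0]}, {"translation": [3.0, 0.02, 0], "turn": [0, 0, 0]}, {"translation": [3.5, 0.02, 0], "turn": [0, 0, 0]}, {"translation": [3.7, 0.02, 0], "turn": [0, 0, 0]}, {"translation": [3.7, 0.02, 0], "turn": [0, 0, 0]}, {"translation": [3.7, 0.02, 0], "turn": [0, 0, 0]}]'

```text
time_s: 21.6
ee_pos: [0.6053, -0.1717, 0.0775]
eef_rot: [1.143, 1.57, -0.33]
force: [-0.2, -0.9, 0.6]
grip_width: 0.0439
```

arm_command --deltas '[{"translation": [0, 0, -0.2], "turn": [0, 0, 0]}, {"translation": [0, 0, -0.4], "turn": [0, 0, 0]}, {"translation": [0, 0, -0.6], "turn": [0, 0, 0]}, {"translation": [0, 0, -0.85], "turn": [0, 0, 0]}, {"translation": [0, 0, -1.1], "turn": [0, 0, 0]}, {"translation": [0, 0, -1.35], "turn": [0, 0, 0]}, {"translation": [0, 0, -1.6], "turn": [0, 0, 0]}, {"translation": [0, 0, -1.85], "turn": [0, 0, 0]}, {"translation": [0, 0, -2.1], "turn": [0, 0, 0]}, {"translation": [0, 0, -2.35], "turn": [0, 0, 0]}, {"translation": [0, 0, -2.6], "turn": [0, 0, 0]}, {"translation": [0, 0, -2.85], "turn": [0, 0, 0]}]'

```text
time_s: 22.6
ee_pos: [0.5979, -0.1, 0.0768]
eef_rot: [-2.034, 1.571, 2.776]
force: [-0.2, -1.4, 0.0]
grip_width: 0.0441
```

arm_command --deltas '[{"translation": [0, 0, -0.25], "turn": [0, 0, 0]}, {"translation": [0, 0, -0.5], "turn": [0, 0, 0]}, {"translation": [0, 0, -0.75], "turn": [0, 0, 0]}, {"translation": [0, 0, -1.0], "turn": [0, 0, 0]}, {"translation": [0, 0, -1.2], "turn": [0, 0, 0]}, {"translation": [0, 0, -1.4], "turn": [0, 0, 0]}, {"translation": [0, 0, -1.6], "turn": [0, 0, 0]}, {"translation": [0, 0, -1.8], "turn": [0, 0, 0]}, {"translation": [0, 0, -2.0], "turn": [0, 0, 0]}, {"translation": [0, 0, -2.1], "turn": [0, 0, 0]}]'

```text
time_s: 23.43
ee_pos: [0.5928, -0.0478, 0.0768]
eef_rot: [2.962, 1.571, 1.49]
force: [-0.3, -0.8, 0.5]
grip_width: 0.0438
```

```bash
python3 - <<'E'
from h import *
goto((0,-104,76)); snap('side','s12')
im=cv2.imread('pics/s12.png')[130:330,220:480]; cv2.imwrite('pics/s12c.png',cv2.resize(im,None,fx=3,fy=3,interpolation=cv2.INTER_CUBIC))
E
```

```text
t 23.43 now C [   0.3 -167.8   76.8] trans units [ 0.03 -0.01 -2.55]
 turn units [ 0. -0. -0.]
 turn units [-36.   0.  -0.]
[[0.0, 0.995, 0.098], [0.0, 0.098, -0.995], [-1.0, 0.0, -0.0]] q [-0.14  0.55  1.53  0.    1.06 -0.24] F [-0.3 -0.8  0.5]
```

View pics/s12c.png

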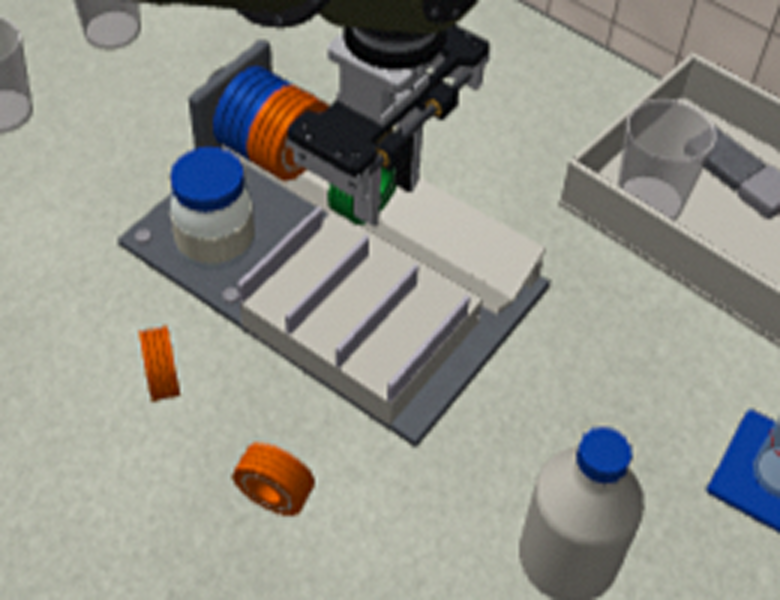

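arm_command --deltas '[{"translation": [0, 0, -0.18], "turn": [0, 0, 0]}, {"translation": [0, 0, -0.36], "turn": [0, 0, 0]}, {"translation": [0, 0, -0.54], "turn": [0, 0, 0]}, {"translation": [0, 0, -0.72], "turn": [0, 0, 0]}, {"translation": [0, 0, -0.9], "turn": [0, 0, 0]}, {"translation": [0, 0, -1.08], "turn": [0, 0, 0]}, {"translation": [0, 0, -1.26], "turn": [0, 0, 0]}, {"translation": [0, 0, -1.44], "turn": [0, 0, 0]}, {"translation": [0, 0, -1.62], "turn": [0, 0, 0]}, {"translation": [0, 0, -1.8], "turn": [0, 0, 0]}, {"translation": [0, 0, -1.95], "turn": [0, 0, 0]}, {"translation": [0, 0, -2.1], "turn": [0, 0, 0]}]'

```text
time_s: 24.48
ee_pos: [0.5876, 0.0042, 0.0768]
eef_rot: [-1.072, 1.571, -2.544]
force: [-0.6, 0.4, -1.1]
grip_width: 0.0438
```

arm_command --deltas '[{"translation": [0, 0, -0.08], "turn": [0, 0, 0]}, {"translation": [0, 0, -0.16], "turn": [0, 0, 0]}, {"translation": [0, 0, -0.22], "turn": [0, 0, 0]}, {"translation": [0, 0, -0.28], "turn": [0, 0, 0]}, {"translation": [0, 0, -0.28], "turn": [0, 0, 0]}]'

```text
time_s: 24.9
ee_pos: [0.587, 0.0109, 0.0768]
eef_rot: [-2.257, 1.571, 2.554]
force: [0.7, -0.7, -0.4]
grip_width: 0.0441
```

```bash
python3 - <<'E'
from h import *
goto((0,-104,76)); snap('side','s13')
im=cv2.imread('pics/s13.png')[130:330,220:480]; cv2.imwrite('pics/s13c.png',cv2.resize(im,None,fx=3,fy=3,interpolation=cv2.INTER_CUBIC))
E
```

```text
t 24.9 now C [   0.3 -108.8   76.8] trans units [ 0.03 -0.01 -0.19]
 turn units [-0. -0.  0.]
 turn units [36.  0.  0.]
[[-0.0, 0.995, 0.098], [0.0, 0.098, -0.995], [-1.0, -0.0, -0.0]] q [-0.04  0.54  1.55  0.    1.05 -0.14] F [ 0.7 -0.7 -0.4]
```

View pics/s13c.png

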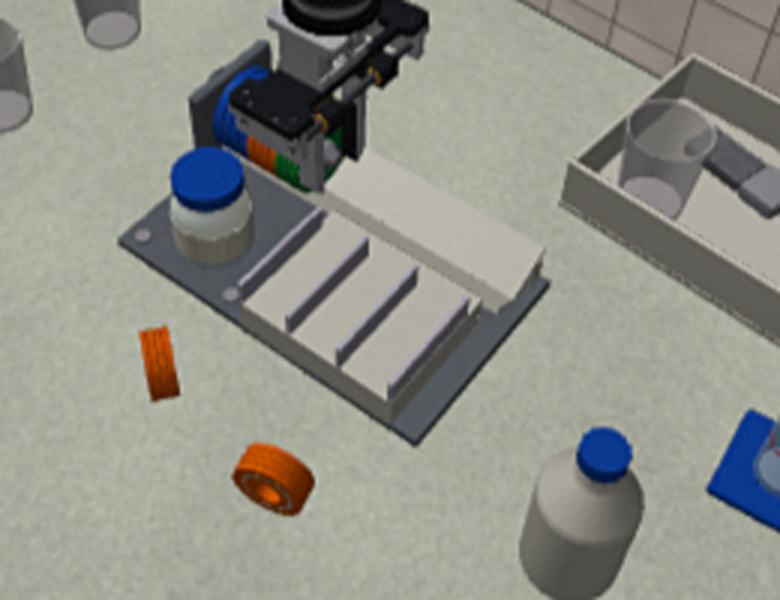

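arm_command --deltas '[{"translation": [0, 0, -0.04], "turn": [0, 0, 0]}, {"translation": [0, 0, -0.08], "turn": [0, 0, 0]}, {"translation": [0, 0, -0.12], "turn": [0, 0, 0]}, {"translation": [0, 0, -0.12], "turn": [0, 0, 0]}]'

```text
time_s: 25.28
ee_pos: [0.5867, 0.0138, 0.0768]
eef_rot: [0.652, 1.571, -0.821]
force: [-0.9, 0.1, -0.0]
grip_width: 0.0438
```

arm_command --deltas '[{"translation": [0, 0, -0.03], "turn": [0, 0, 0]}, {"translation": [0, 0, -0.06], "turn": [0, 0, 0]}, {"translation": [0, 0, -0.06], "turn": [0, 0, 0]}]'

```text
time_s: 25.53
ee_pos: [0.5866, 0.0151, 0.0768]
eef_rot: [0.24, 1.57, -1.232]
force: [0.2, -2.6, -0.2]
grip_width: 0.0436
```

arm_command --deltas '[{"translation": [0, 0, -0.03], "turn": [0, 0, 0]}, {"translation": [0, 0, -0.05], "turn": [0, 0, 0]}, {"translation": [0, 0, -0.05], "turn": [0, 0, 0]}]'

```text
time_s: 25.78
ee_pos: [0.5866, 0.0152, 0.0768]
eef_rot: [0.154, 1.569, -1.319]
force: [1.3, -12.8, 0.0]
grip_width: 0.0438
```

```bash
python3 - <<'E'
from h import *
goto((0,-104,76))
E
```

```text
t 25.78 now C [   0.4 -104.5   76.8] trans units [ 0.03 -0.01 -0.02]
 turn units [-0.    0.02 -0.  ]
 turn units [ 3.6e+01 -1.0e-02 -4.0e-02]
[[0.0, 0.995, 0.098], [-0.002, 0.098, -0.995], [-1.0, 0.0, 0.002]] q [-0.04  0.54  1.55 -0.    1.05 -0.13] F [  1.3 -12.8   0. ]
```

arm_command --deltas '[{"translation": [0, 0, 0.1], "turn": [0, 0, 0]}, {"translation": [0, 0, 0.3], "turn": [0, 0, 0]}, {"translation": [0, 0, 0.8], "turn": [0, 0, 0]}, {"translation": [0, 0, 1.6], "turn": [0, 0, 0]}, {"translation": [-1.2, 0, 2.4], "turn": [0, 0, 0]}, {"translation": [-2.6, 0, 3.5], "turn": [0, 0, 0]}, {"translation": [-4, 0, 4.8], "turn": [0, 0, 0]}, {"translation": [-5, 0, 6], "turn": [0, 0, 0]}, {"translation": [-5, 0, 6], "turn": [0, 0, 0]}, {"translation": [-5, 0, 6], "turn": [0, 0, 0]}]'

```text
time_s: 26.62
ee_pos: [0.6015, -0.1352, 0.2034]
eef_rot: [1.238, 1.568, -0.237]
force: [-0.1, 0.2, -0.8]
grip_width: 0.0442
```

```bash
python3 - <<'E'
from h import *
goto((0,-104,76))
for c in ('side','top'): snap(c,c+'14')
im=cv2.imread('pics/side14.png')[110:270,220:420]; cv2.imwrite('pics/s14c.png',cv2.resize(im,None,fx=3.7,fy=3.7,interpolation=cv2.INTER_CUBIC)[:600,:800])
# expected ring face circles
a=cv2.imread('pics/side14.png')
big=cv2.resize(a[110:240,240:400],None,fx=4.5,fy=4.5,interpolation=cv2.INTER_CUBIC)
for y in (0,-40,-72,-96):
    q=np.array([(proj('side',Wc((40*np.cos(t),y,75+40*np.sin(t))))-[240,110]+.5)*4.5 for t in np.linspace(0,6.28,60)]).astype(int)
    cv2.polylines(big,[q],True,(0,255,255),1)
cv2.imwrite('pics/ov14.png',big)
E
```

```text
t 26.62 now C [   0.4 -255.6  203.4] trans units [ 5.09 -0.05 -6.07]
 turn units [-0.03  0.01 -0.03]
 turn units [ 3.597e+01 -5.000e-02 -2.000e-02]
[[0.003, 0.995, 0.096], [-0.001, 0.096, -0.995], [-1.0, 0.003, 0.001]] q [-0.28  0.46  1.35  0.    1.33 -0.38] F [-0.1  0.2 -0.8]
```

View pics/s14c.png

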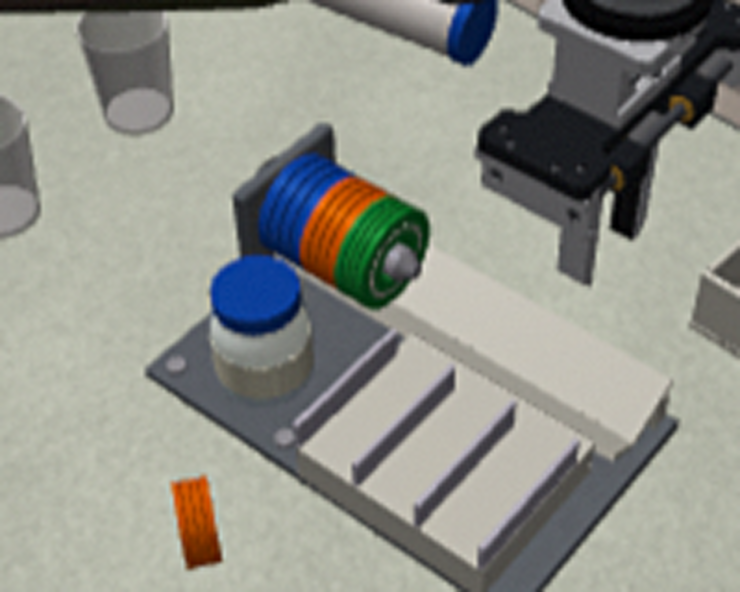

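View pics/ov14.png

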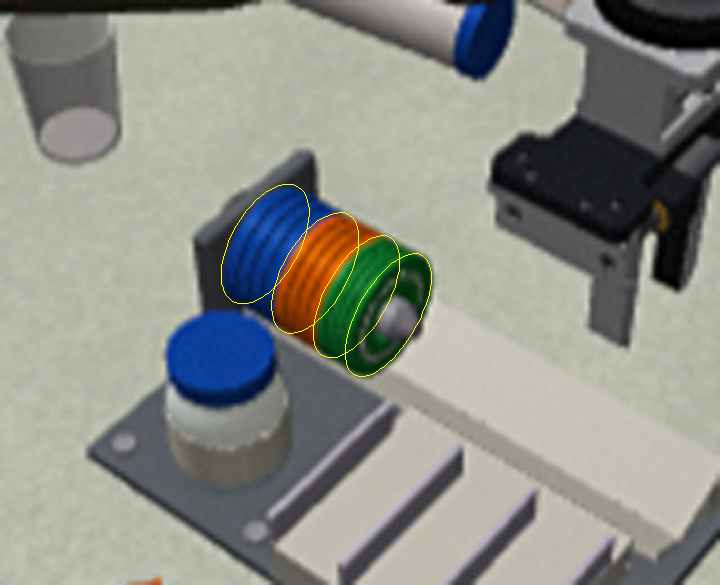

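View pics/top14.png

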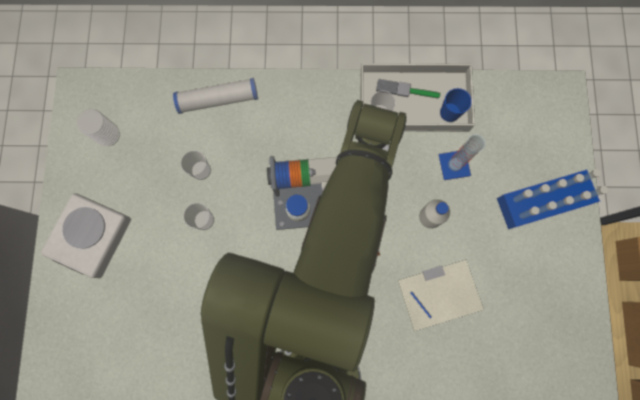

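The rings stand upright and close together, matching the predicted outlines at the plate. The bystanders are undisturbed and the arm is clear. I'll let the arm settle, then hand in.

arm_command --deltas '[{"translation": [0, 0, 0], "turn": [0, 0, 0]}, {"translation": [0, 0, 0], "turn": [0, 0, 0]}, {"translation": [0, 0, 0], "turn": [0, 0, 0]}, {"translation": [0, 0, 0], "turn": [0, 0, 0]}]'

```text
time_s: 27.05
ee_pos: [0.6011, -0.1321, 0.2012]
eef_rot: [-2.035, 1.57, 2.776]
force: [0.1, 0.6, 0.3]
grip_width: 0.0438
```

```bash
python3 -c "
from station import ctrl
print(ctrl.hand_in())"
```

```text
the job is handed in; nothing more can be done
None
```

All three rings are on the spine in order, blue against the end plate, then orange, then green. I handed the job in at about 27 s of the 70 s allowed. The hand-in gave no verdict, so the result rests on my own checks.

- **Method:** I rolled each ring out of its lane into the trough with closed fingers. I then pushed it along the spine with two fingers straddling the rod. The orange ring I used was the largest of the three, the one standing in the middle lane.
- **Stack against the plate:** On the last push the arm stopped moving and the force rose to about 13 N. The rear face of the green ring was then about 96.5 mm from the plate, where a closed stack should put it at 96 mm.
- **Last pictures:** The rings stand upright and close together, with the spine tip showing through the green ring. The predicted ring outlines match the picture to within 1–2 pixels. The cups, cylinder, bottle and jar look unmoved, and the arm was well clear of everything.
- **Disagreement:** The network's spine tip in the side view was about 6 pixels off what the picture showed. I fitted the cradle's position from points picked in the pictures instead, and that fit held up in use.

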